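Clear the tacking fixture and hold a flask down in its sprung ring

ROBOT

A 6-joint arm with a two-finger parallel gripper is mounted at the origin on the work surface. World frame = base frame: x ahead of the robot, y to its left, z up, the work surface at z = 0. Lengths are in m, angles in rad, forces in N, time in s.
With the tool pointing down it reaches from about 0.35 to 0.975 m from the base axis. Payload 4.9 kg.
Tool frame: the origin (TCP) lies on the centre line of the jaws, within the pads' length; the fingertips stand 8 mm ahead of it and the grasp point (between the pads) lies 11 mm behind it; z points along the fingers, y is the direction in which the jaws open and shut (so a half turn about z gives the same grasp; the last joint's range is limited). The gripper opens to 85 mm and grips with 20 to 120 N. Pads are 22 mm wide; open, the fingers measure 114 mm over their backs; the gripper's body (76 mm by 85 mm) begins 54 mm behind the grasp point. The pads swing forward as they close: fully open they stand 13 mm farther back than shut.
Start: joints at [1.069, 0.053, 1.613, -0, 1.476, -0.119], TCP at [0.233, 0.58, 0.239] pointing down, gripper open.
Joint ranges: [-3.01, 3.01], [-1.01, 2.22], [0.06, 2.58], [-1.02, 4.17], [0.09, 2.62], [-3.14, 3.14]. Speed limits (rad/s): [2.57, 2.57, 3.14, 3.14, 3.14, 3.14].

INTERFACE

Orientations are given as a unit quaternion [w, x, y, z].
In Python, from plant import manip gives the robot as it stands.
- The arm moves only by the tool step_arm, never from a script. Its argument "deltas" is a list of rows, each a list of 7 numbers: the shift along the tool's x, y, z in m, then the turn, a rotation vector about the tool's x, y, z in rad, then the gripper command: -1 is fully open, 1 is shut, values between are in proportion. In form: [[dx, dy, dz, ax, ay, az, hand], ...]. A call has 1 to 20 rows; each row is the pose to reach, as a shift and turn from the pose commanded when the call began, along the tool's axes at that moment; what a row does not reach only later rows make up. A row lasts 1/10 s, in which the tool goes at most 50 mm and 8.59 degrees, less where a joint would pass 70% of its speed; a pose out of reach is approached as far as the arm can. A call with a gripper value outside its range is refused whole. The fingers move at their own pace and stop on an object; the grip force is fixed at half the most. Time passes only in rows, so rows that repeat a pose let the fingers close. It gives the time, the measured TCP pose, the force and the opening at its end, in the units of the state.
- manip.state(): the state, without advancing time (a new reading comes with each control period).
- manip.grab_frame(name): name is "scene" or "top" or "wrist"; returns the picture (480x640x3 uint8, red, green, blue); there is no depth.
- manip.get_calibration(name): a dict with "fov_y" (degrees; the focal length in pixels is half the picture's height over the tangent of half this angle, whatever the lens; pixels are square), "cx", "cy" (the principal point, pixels), "R" (3x3) and "t" (3): a world point X has camera coordinates R X + t. Camera axes: x right, y down, z forward; pixel columns grow to the right and rows downward; lengths in m; the calibration is good to about 2 mm. The wrist camera is an equidistant fisheye: a pixel r from the principal point sees the ray r / f radians off the axis. A picture is of the moment at which its call begins: read the wrist's pose just before it. get_calibration takes no time and is no camera call; for the wrist camera it gives the pose at the moment of the call.
- manip.job_done(): hands the job in, once; it reports no verdict.
The state is a dict: "time": time; "joint_pos": joint angles; "joint_vel": joint speeds; "joint_efforts": joint torques, N m; "tool_pos": TCP position; "tool_rot": TCP orientation; "contact_force": force on the tool from outside, world axes, zero at the start; "ft_torque": the same for the moment, N m; "gripper_width": opening from 0.0 (shut) to 1.0 (fully open).
Only numpy, scipy, OpenCV 4.12 (cv2) and the standard library are available. Lean on these libraries where they do the work, as an engineer would, in place of code of your own. Each camera call takes 0.05 s, during which the arm holds its last target.

TASK

Tip the yellow tray by its handle right over past upright, so that all three metal offcuts slide into the blue scrap bin and the sprung brass ring underneath is uncovered; the tray stays open. Then take the red flask by its neck, set it upright, bulb first, in the brass ring, press it down so that the ring sinks well past half of its travel (about 22 of its 30 mm), and finish while still holding it pressed down, not letting go. Leave the other things on the bench where they are.

Things in the scene. Friction and masses are not known exactly. Their poses are not given: they have to be found in the camera images.
- tray (a joint): Yellow sheet tray, 126 wide x 170 long, side walls 20 high, hinged along one short edge (no wall on that edge) on a grey fixture; it lies level over the brass ring at 0 and is already level at the start. Value is the tip angle in rad, growing as the handle end rises and goes over towards the bin, stop at 2.0; upright is 1.57. The hinge is stiff: the tray stays about where it is left; about 3 to 6 N at the handle moves it.
- tray_grip (a point): Middle of the tray's handle: a dark round bar 10 mm thick, 90 mm long, parallel to the hinge, standing 45 mm above the tray floor at the end away from the hinge, 40 mm clear beneath. Moves with the tray. Its own x axis lies along the bar; y (when the tray is level) points level from the handle towards the hinge and the bin; z is the tray's upward normal. Can be gripped from above; the bar may turn in the fingers, so the hand can stay pointing down through the whole tip.
- tray_hinge (a point): Middle of the tray's hinge line, 101 mm above the bench, on the floor of the tray to within 1 mm. x axis along the hinge, same axes as tray_grip. With the tray level, the handle bar is 185 mm from it along -y and 45 mm along +z. The tray tips by a turn about -x.
- bin_in (a point): Centre of the inner floor (4 mm above the bench) of the open blue scrap bin fixed beyond the hinge: inside 182 x 162 mm, rim 75 mm above the bench. Its x axis is parallel to the hinge.
- offcut_a_mid (a point): Middle of a steel block offcut 26 x 22 x 20 mm, 90 g, lying loose on the tray.
- offcut_b_mid (a point): Middle of a copper round slug, 26 mm across x 20 high, 90 g, lying loose on the tray.
- offcut_c_mid (a point): A point 10 mm above the underside of an aluminium angle offcut 28 x 26 x 26 high, 60 g, lying loose on the tray.
- ring (a joint): How far the brass ring is pushed down in m, 0 (up) to 0.030 (stop, ring top level with the rim of the steel cup around it). Spring: 5 N to start it moving, 13 N at 20 mm, 17 N at the stop; the flask's weight alone does not push it down.
- ring_top (a point): Centre of the top face of the brass ring; hole 54 mm, outside 80 mm, 12 mm thick; 80 mm above the bench when up. It lies under the level tray and midway along it (85 mm from the hinge line, seen from above), and is free once the tray is past upright. Moves down with the ring; z axis is up. The steel cup around it is 96 mm outside, rim 50 mm above the bench.
- flask: Red steel round-bottomed flask, 0.18 to 0.34 kg, 124 mm tall: ball-shaped bulb 72 mm across and a straight neck 28 mm across from 70 to 118 mm above the bottom, with a 31 mm wide bead on top from 118 to 124 mm. Origin at the bottom of the bulb, z axis along the neck. It starts upright with the bulb in a short steel pipe stand (64 mm outside, rim 30 mm above the bench, plate 90 mm square). Resting in either hole of 54 mm its bottom is 12 mm below the ring's top face.
- flask_bulb (a point): Centre of the flask's bulb, 36 mm above its bottom. Seated in the brass ring it lies about 24 mm above ring_top.
- flask_neck (a point): Point on the axis of the flask's neck 100 mm above its bottom, a good height to grip.
- spray_can: Bystander: yellow spray can with black cap, 60 mm across, 130 tall, upright; origin under its foot. Leave alone.
- hammer: Bystander: hammer lying flat. Leave alone.
- wrench: Bystander: wrench lying flat. Leave alone.
- angle_iron: Bystander: steel angle iron 140 x 40 x 40 mm lying flat. Leave alone.
- pipe_stub: Bystander: upright steel pipe stub 60 mm across, 60 tall. Leave alone.
Not all that is in view belongs to the job. What is meant by the flask is not green, and is the smaller of those in its own colour.

How it is judged:
On the way, in this order (a step that is already met when the one before it is completed fails the run):
1. the tray is tipped past upright and all three offcuts lie in the scrap bin (value of joint tray above 1.6 rad and x of offcut_a_mid in the frame of bin_in between -0.095 and 0.095 m and y of offcut_a_mid in the frame of bin_in between -0.085 and 0.085 m and z of offcut_a_mid in the frame of bin_in between -0.01 and 0.065 m and x of offcut_b_mid in the frame of bin_in between -0.095 and 0.095 m and y of offcut_b_mid in the frame of bin_in between -0.085 and 0.085 m and z of offcut_b_mid in the frame of bin_in between -0.01 and 0.065 m and x of offcut_c_mid in the frame of bin_in between -0.095 and 0.095 m and y of offcut_c_mid in the frame of bin_in between -0.085 and 0.085 m and z of offcut_c_mid in the frame of bin_in between -0.01 and 0.065 m), for 0.2 s.
2. the flask sits upright in the brass ring and presses it down by at least 17 mm (horizontal distance between flask_bulb and ring_top below 0.006 m and z of flask_bulb in the frame of ring_top between 0.018 and 0.029 m and angle between flask's own z axis and vertical below 0.2 rad and value of joint ring above 0.017 m and contact force between any of the fingers, the arm and flask above 2 N), for 0.3 s.
At the end, for the whole second after the job is handed in: Still held: tray past 1.6 rad; 3 offcuts in the bin below its rim; flask upright within 0.2 rad and still, bulb seated in the ring within 6 mm of its centre (18 to 29 mm above its top); ring down 17 mm or more; robot on the flask with over 2 N and not on the ring (all of step 1 and all of step 2 and linear speed of flask below 0.02 m/s and contact force between each of the fingers, the arm and ring below 1 N); the arm keeps its last pose, push and grip.
It fails at once if one of the other things on the bench is moved by more than 30 mm (distance of any of spray_can, hammer, wrench, angle_iron, pipe_stub from where it was at the start of the episode above 0.03 m).
It also fails if it takes over 54 s, if anything falls off the work surface, if the arm or the gripper's body presses on something with over 40 N, if the wrist force passes 120 N, or if a joint passes its speed limit or range.

## Working session

There is one attempt and no reset: what is moved stays moved. The work goes in short steps, Python scripts to look and compute and a tool call to move; the robot and the scene stay as the last step left them, time stands still between calls to the robot, and variables do not carry over. Pictures are saved under pics/ and viewed, and the job is handed in when it is done.

Besides the shell and the picture viewer there is one more tool, called after ">>>" in YAML: its name, and indented under it one key for each argument. step_arm: Moves the arm, as the interface text tells. Its arguments: {"type":"object","properties":{"deltas":{"type":"array"}},"required":["deltas"]}

```bash
ls; mkdir -p pics
python3 - <<'E'
from plant import manip
import cv2,numpy as np
np.set_printoptions(precision=4,suppress=True)
for n in ["scene","top","wrist"]:
    c=manip.get_calibration(n); print(n,c)
    im=manip.grab_frame(n); cv2.imwrite(f"pics/{n}0.png",im[:,:,::-1])
print(manip.state())
E
```

```text
pics
scene {'fov_y': 45.74779886770742, 'cx': 322.86016595990515, 'cy': 234.63617140459954, 'R': array([[ 0.8283,  0.56  ,  0.0175],
       [ 0.3242, -0.4536, -0.8301],
       [-0.4569,  0.6933, -0.5573]]), 't': array([-0.5072, -0.112 ,  1.7032])}
top {'fov_y': 48.276428757525636, 'cx': 327.31345906692957, 'cy': 243.81990756853486, 'R': array([[ 0.0124, -0.9999, -0.01  ],
       [-0.9963, -0.0115, -0.0856],
       [ 0.0854,  0.011 , -0.9963]]), 't': array([-0.0082,  0.5995,  1.4206])}
wrist {'fov_y': 65.70646984690485, 'cx': 320.9883935954335, 'cy': 244.418043573345, 'R': array([[ 0.3735,  0.9276, -0.0029],
       [ 0.8851, -0.3555,  0.3005],
       [ 0.2777, -0.1148, -0.9538]]), 't': array([-0.623 , -0.0376,  0.3807])}
{'time': 0.15, 'joint_pos': array([ 1.069 ,  0.0532,  1.614 , -0.    ,  1.476 , -0.119 ]), 'joint_vel': array([ 0.0014, -0.0011, -0.005 ,  0.0015, -0.0006, -0.0002]), 'joint_efforts': array([  0.0011, -39.4243, -37.0722,  -0.0001,   0.0047,  -0.    ]), 'tool_pos': array([0.2332, 0.5793, 0.2383]), 'tool_rot': array([-0.0002,  0.1903,  0.9817, -0.0008]), 'contact_force': array([-0.0441,  0.4646,  0.7544]), 'ft_torque': array([-0.0348, -0.0165, -0.0458]), 'gripper_width': 0.997367858800514}
```

View pics/scene0.png

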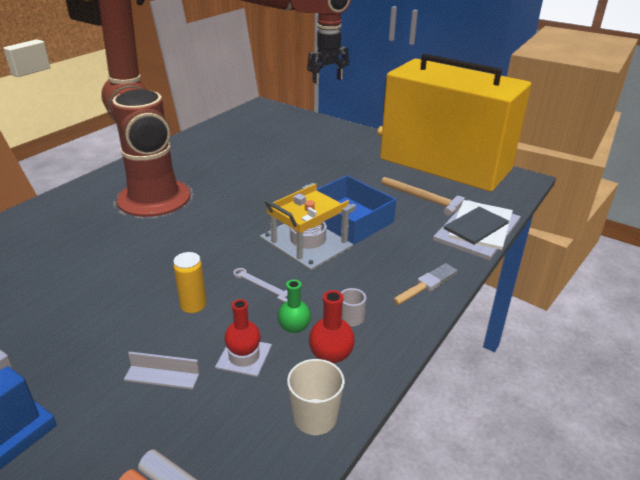

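View pics/top0.png

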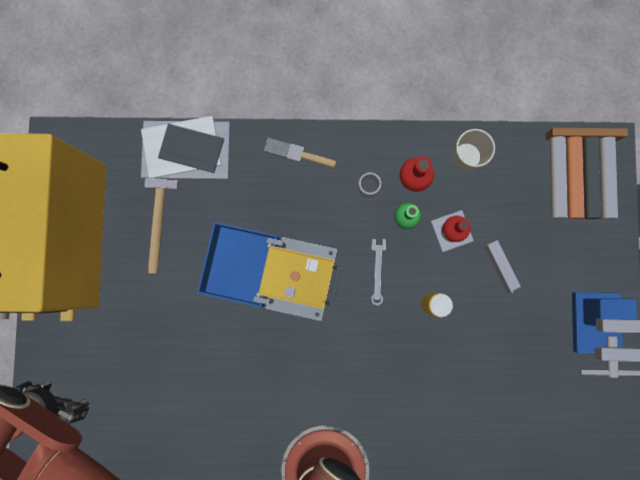

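View pics/wrist0.png

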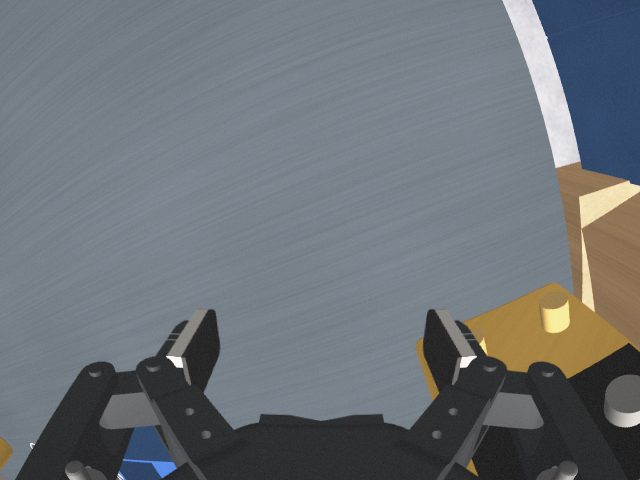

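Candidates for the flask in the top view are the small red one on a plate at (457,228), the large red one at (417,173) and the green one at (408,215). By the description it is the small red one on the stand. I'll check it, and the tray, in enlarged crops.

Run:
```python
import cv2,numpy as np
def crop(src,x0,y0,w,h,k,out):
    im=cv2.imread(f"pics/{src}.png")[y0:y0+h,x0:x0+w]
    im=cv2.resize(im,None,fx=k,fy=k,interpolation=cv2.INTER_CUBIC)
    for i in range(0,w,10): cv2.line(im,(i*k,0),(i*k,6 if i%50 else 14),(255,255,255),1)
    for i in range(0,h,10): cv2.line(im,(0,i*k),(6 if i%50 else 14,i*k),(255,255,255),1)
    cv2.imwrite(f"pics/{out}.png",im)
crop("top0",190,210,160,120,5,"c_tray_top")
crop("scene0",250,170,160,110,5,"c_tray_sc")
crop("top0",390,140,110,110,5,"c_fl_top")
crop("scene0",200,270,160,120,5,"c_fl_sc")
```

```text
(no output)
```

View pics/c_tray_top.png

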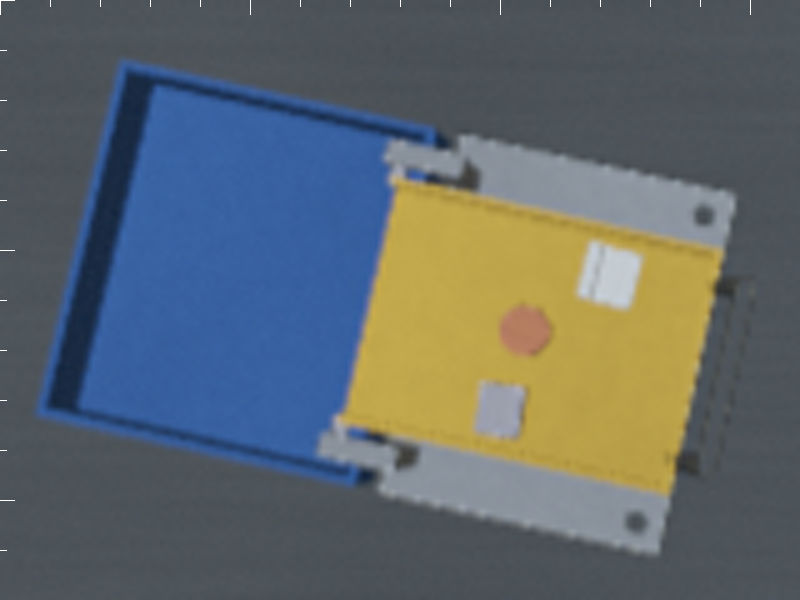

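View pics/c_tray_sc.png

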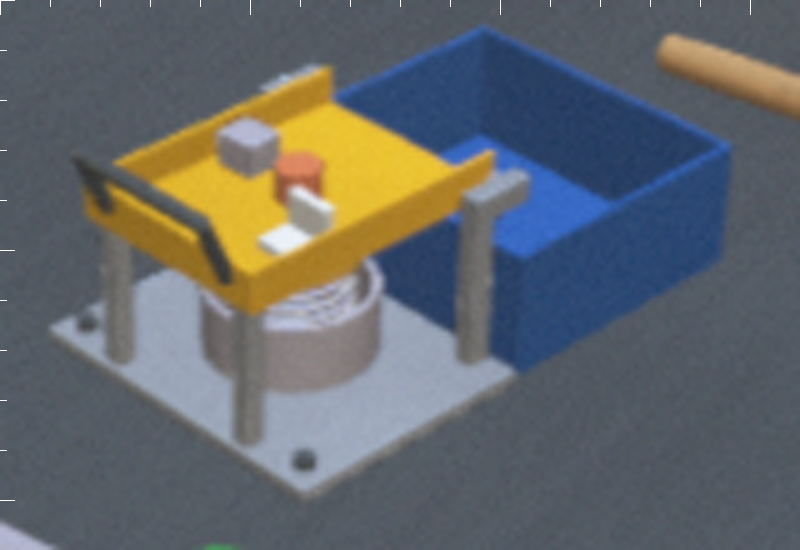

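View pics/c_fl_top.png

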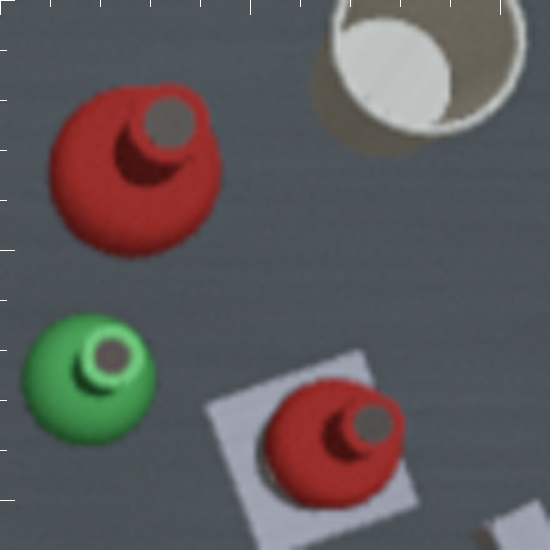

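View pics/c_fl_sc.png

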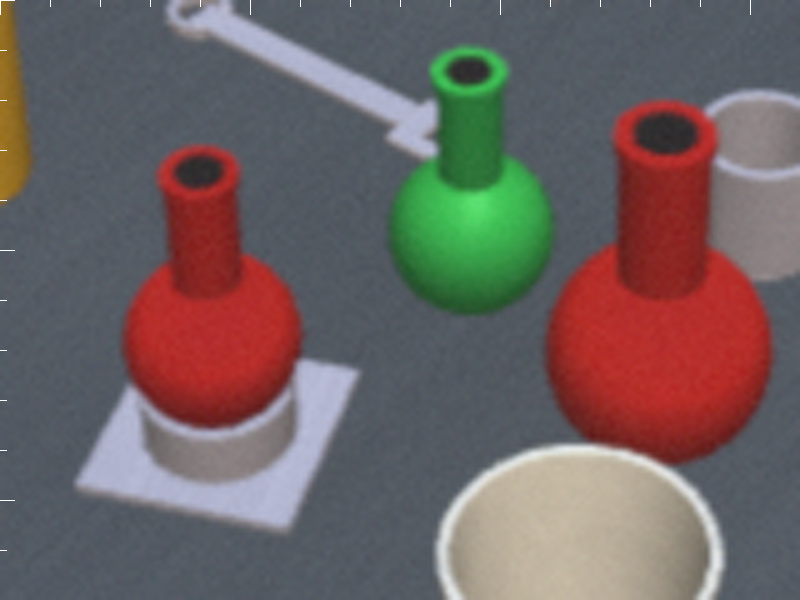

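```bash
cat > h.py <<'E'
from plant import manip
import cv2,numpy as np
from scipy.optimize import least_squares
from scipy.spatial.transform import Rotation as Ro
np.set_printoptions(precision=4,suppress=True)
H,W=480,640
def f(c): return 240/np.tan(np.radians(c["fov_y"])/2)
def proj(c,X,fish=False):
    p=np.atleast_2d(X)@np.array(c["R"]).T+c["t"]
    if fish:
        r=np.linalg.norm(p[:,:2],axis=1); th=np.arctan2(r,p[:,2]); s=th/np.maximum(r,1e-9)*f(c)
        return np.c_[c["cx"]+p[:,0]*s,c["cy"]+p[:,1]*s]
    return np.c_[c["cx"]+f(c)*p[:,0]/p[:,2],c["cy"]+f(c)*p[:,1]/p[:,2]]
def ray(c,u,v,fish=False):
    a=np.array([u-c["cx"],v-c["cy"]])/f(c)
    if fish:
        th=np.hypot(*a); d=np.r_[a/max(th,1e-9)*np.sin(th),np.cos(th)]
    else: d=np.r_[a,1]
    R=np.array(c["R"]); return -R.T@c["t"],R.T@d
def atz(c,u,v,z,fish=False):
    o,d=ray(c,u,v,fish); return o+d*(z-o[2])/d[2]
def qR(q): return Ro.from_quat([q[1],q[2],q[3],q[0]])
def crop(im,x0,y0,w,h,k,out):
    im=im[y0:y0+h,x0:x0+w,::-1]
    im=cv2.resize(im,None,fx=k,fy=k,interpolation=cv2.INTER_CUBIC)
    for i in range(0,w,10): cv2.line(im,(i*k,0),(i*k,6 if i%50 else 14),(255,255,255),1)
    for i in range(0,h,10): cv2.line(im,(0,i*k),(6 if i%50 else 14,i*k),(255,255,255),1)
    cv2.imwrite(f"pics/{out}.png",im)
def show(n,out):
    s=manip.state(); c=manip.get_calibration(n); im=manip.grab_frame(n); cv2.imwrite(f"pics/{out}.png",im[:,:,::-1]); return s,c,im
E
python3 - <<'E'
from h import *
T=manip.get_calibration("top"); S=manip.get_calibration("scene")
ct=lambda u,v:(190+u/5,210+v/5); cs=lambda u,v:(250+u/5,170+v/5)
obs=[(T,ct(722,250),(.063,-.170,.02)),(T,ct(670,493),(-.063,-.170,.02)),(T,ct(395,180),(.063,0,.02)),(T,ct(343,418),(-.063,0,.02)),
(S,cs(77,158),(-.045,-.185,.045)),(S,cs(210,218),(.045,-.185,.045)),(S,cs(330,68),(-.063,0,.02)),(S,cs(494,152),(.063,0,.02))]
def P(p,l):
    c,s=np.cos(p[2]),np.sin(p[2]); return np.array([p[0]+c*l[0]-s*l[1],p[1]+s*l[0]+c*l[1],.101+l[2]])
def res(p): return np.concatenate([proj(c,P(p,l))[0]-np.array(o) for c,o,l in obs])
r=least_squares(res,[.45,.1,0]); print(r.x); print(r.fun.reshape(-1,2))
p=r.x
for n,l in dict(grip=(0,-.185,.045),ring=(0,-.085,-.021),gripup=(0,.045*np.sin(1.8)-.185*np.cos(1.8),.185*np.sin(1.8)+.045*np.cos(1.8))).items(): print(n,P(p,l))
# bin rim corners at z=.075
for u,v in [(125,65),(435,130),(40,410),(357,483)]:
    X=atz(T,*ct(u,v),.075); d=X[:2]-p[:2]; c,s=np.cos(p[2]),np.sin(p[2]); print("bin",X,(c*d[0]+s*d[1],-s*d[0]+c*d[1]))
for n,z,q in [("a",.111,(501,410)),("b",.121,(526,330)),("c",.106,(610,275))]:
    X=atz(T,*ct(*q),z); d=X[:2]-p[:2]; c,s=np.cos(p[2]),np.sin(p[2]);print(n,X,(c*d[0]+s*d[1],-s*d[0]+c*d[1]))
# flask
cf=lambda u,v:(390+u/5,140+v/5); cg=lambda u,v:(200+u/5,270+v/5)
print("flask top bead",atz(T,*cf(373,424),.142),"scene",atz(S,*cg(199,172),.142))
print("bulb top",atz(T,*cf(334,443),.054),"scene",atz(S,*cg(213,341),.054))
for n,q,z in [("spray",(440,305),.13),("wrench1",(378,243),0),("wrench2",(377,300),0),("bigred",(424,165),.16),("green",(412,212),.12),("pipe",(370,183),.06),("angle",(503,266),.0),("stool",(420,305),.0)]: print(n,atz(T,*q,z))
s=manip.state(); print(qR(s["tool_rot"]).as_matrix())
E
```

```text
[ 0.5265  0.1598 -0.1997]
[[-0.41   -1.5029]
 [-0.584  -0.8167]
 [-0.8687 -1.6234]
 [-1.5101 -0.2186]
 [-0.0825 -0.4464]
 [-2.4718  1.6406]
 [-1.8716 -0.5443]
 [-0.9181 -0.0392]]
grip [ 0.4898 -0.0216  0.146 ]
ring [0.5096 0.0765 0.08  ]
gripup [0.5435 0.2439 0.2709]
bin [0.6467 0.2936 0.075 ] (np.float64(0.09128190527088505), np.float64(0.1550036228837611))
bin [0.6143 0.1302 0.075 ] (np.float64(0.09194891313710227), np.float64(-0.011597107913845921))
bin [0.466  0.3323 0.075 ] (np.float64(-0.09350215351406987), np.float64(0.15710460731579418))
bin [0.4305 0.1668 0.075 ] (np.float64(-0.0954935136878962), np.float64(-0.012178657295493476))
a [0.4692 0.0901 0.111 ] (np.float64(-0.042364612487291134), np.float64(-0.07963208473444731))
b [0.5094 0.0775 0.121 ] (np.float64(-0.0004585179429780935), np.float64(-0.08402209416902648))
c [0.5382 0.0363 0.106 ] (np.float64(0.035945335178435074), np.float64(-0.11867403104374372))
flask top bead [ 0.6409 -0.3427  0.142 ] scene [ 0.6466 -0.3401  0.142 ]
bulb top [ 0.6415 -0.3436  0.054 ] scene [ 0.6473 -0.3409  0.054 ]
spray [ 0.4418 -0.283   0.13  ]
wrench1 [ 0.6056 -0.1399  0.    ]
wrench2 [ 0.4499 -0.1379  0.    ]
bigred [ 0.7866 -0.2394  0.16  ]
green [ 0.6748 -0.2155  0.12  ]
pipe [ 0.7603 -0.1129  0.06  ]
angle [ 0.5465 -0.4811  0.    ]
stool [ 0.4378 -0.2547  0.    ]
[[-0.9276  0.3736 -0.0007]
 [ 0.3736  0.9276 -0.0014]
 [ 0.0002 -0.0016 -1.    ]]
```

```bash
cat >> h.py <<'E'
def plan(target,yaw=None):
    "target TCP xyz, yaw: tool y axis direction = (-sin yaw, cos yaw); pointing down"
    s=manip.state(); R=qR(s["tool_rot"])
    d=R.inv().apply(np.array(target)-s["tool_pos"])
    out=d
    rv=np.zeros(3)
    if yaw is not None:
        y=np.array([-np.sin(yaw),np.cos(yaw),0]); 
        cand=[Ro.from_matrix(np.c_[np.cross(sg*y,[0,0,-1]),sg*y,[0,0,-1]]) for sg in (1,-1)]
        rvs=[(R.inv()*c).as_rotvec() for c in cand]; rv=min(rvs,key=np.linalg.norm)
    print("d",d.round(4),"rv",rv.round(4)); return d,rv
E
python3 - <<'E'
from h import *
plan([.490,-.022,.23],-.2)
E
```

```text
d [-0.4628 -0.4619  0.009 ] rv [-0.0016 -0.0003 -0.1829]
```

>>> step_arm:
  deltas:
    - [-0.463,-0.462,0.009,0,0,-0.183,-1]
    - [-0.463,-0.462,0.009,0,0,-0.183,-1]
    - [-0.463,-0.462,0.009,0,0,-0.183,-1]
    - [-0.463,-0.462,0.009,0,0,-0.183,-1]
    - [-0.463,-0.462,0.009,0,0,-0.183,-1]
    - [-0.463,-0.462,0.009,0,0,-0.183,-1]
    - [-0.463,-0.462,0.009,0,0,-0.183,-1]
    - [-0.463,-0.462,0.009,0,0,-0.183,-1]
    - [-0.463,-0.462,0.009,0,0,-0.183,-1]
    - [-0.463,-0.462,0.009,0,0,-0.183,-1]
    - [-0.463,-0.462,0.009,0,0,-0.183,-1]
    - [-0.463,-0.462,0.009,0,0,-0.183,-1]
    - [-0.463,-0.462,0.009,0,0,-0.183,-1]
    - [-0.463,-0.462,0.009,0,0,-0.183,-1]
    - [-0.463,-0.462,0.009,0,0,-0.183,-1]
    - [-0.463,-0.462,0.009,0,0,-0.183,-1]

```text
time: 1.75
tool_pos: [0.49, -0.0211, 0.23]
tool_rot: [-0.0, 0.099, 0.995, 0.0]
contact_force: [0.8, 0.4, -0.1]
gripper_width: 1.002
```

Run:
```python
from h import *
s,c,im=show("wrist","w1")
print(s)
print(proj(c,np.array([[.4898,-.0216,.146],[.4457,-.0127,.146],[.5339,-.0305,.146]]),True))
```

```text
{'time': 1.75, 'joint_pos': array([-0.1951, -0.272 ,  1.928 ,  0.0004,  1.4864, -1.5667]), 'joint_vel': array([ 0.0236, -0.0111,  0.0032, -0.0033, -0.001 , -0.0011]), 'joint_efforts': array([ -0.8634, -24.937 , -37.3183,  -0.0362,  -0.0172,  -0.0006]), 'tool_pos': array([ 0.49  , -0.0211,  0.23  ]), 'tool_rot': array([-0.0004,  0.0995,  0.995 ,  0.0002]), 'contact_force': array([ 0.8438,  0.4429, -0.1444]), 'ft_torque': array([0.0625, 0.0212, 0.0022]), 'gripper_width': 1.0018020310058093}
[[320.9313 259.3872]
 [320.9136 187.7152]
 [320.9482 322.4263]]
```

View pics/w1.png

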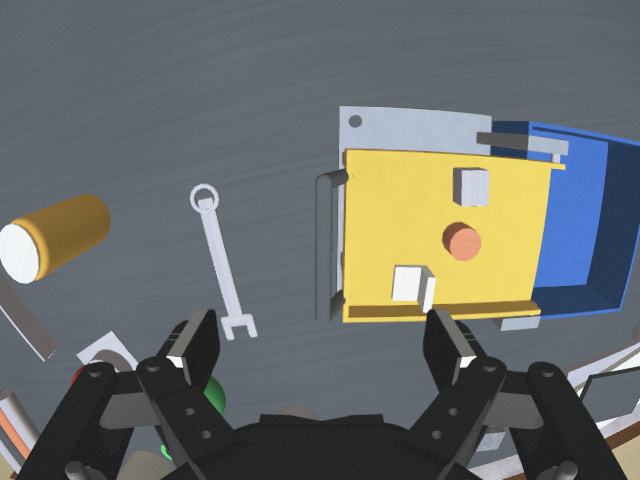

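The wrist view shows the dark bar in column 323, running from about row 176 to 320. The estimate gave column 321 and rows 188 to 322, so I'll refine the pose.

Run:
```python
from h import *
c=manip.get_calibration("wrist")
im=cv2.imread("pics/w1.png")[:,:,::-1]
crop(im,300,160,70,180,4,"c_w1"); 
crop(im,300,160,130,110,6,"c_w1a")
for u,v in [(323,176),(323,320),(323,248)]: print(atz(c,u,v,.146,True))
# tray corners (wall tops z .121)
for u,v in [(345,150),(344,322)]: print(atz(c,u,v,.121,True))
```

```text
[ 0.4391 -0.0098  0.146 ]
[ 0.5324 -0.0284  0.146 ]
[ 0.4828 -0.0185  0.146 ]
[0.428  0.0072 0.121 ]
[ 0.551  -0.0159  0.121 ]
```

View pics/c_w1.png

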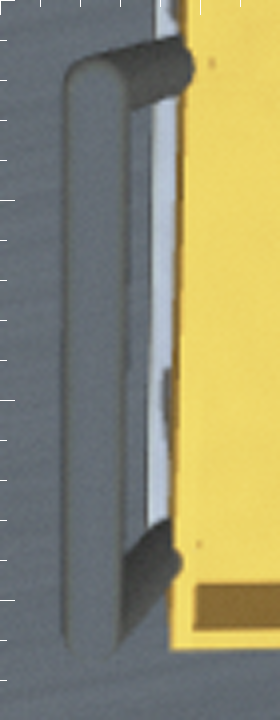

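Run:
```python
from h import *
plan([.487,-.0193,.135],-.198)
```

```text
d [0.0031 0.0007 0.0951] rv [ 0.0003 -0.0005 -0.0004]
```

>>> step_arm:
  deltas:
    - [0.003,0.001,0.03,0,0,0,-0.2]
    - [0.003,0.001,0.06,0,0,0,-0.2]
    - [0.003,0.001,0.08,0,0,0,-0.2]
    - [0.003,0.001,0.095,0,0,0,-0.2]
    - [0.003,0.001,0.095,0,0,0,-0.2]
    - [0.003,0.001,0.095,0,0,0,0.5]
    - [0.003,0.001,0.095,0,0,0,0.5]
    - [0.003,0.001,0.095,0,0,0,0.5]
    - [0.003,0.001,0.095,0,0,0,0.5]

```text
time: 2.7
tool_pos: [0.4883, -0.0203, 0.1364]
tool_rot: [0.001, 0.1, 0.995, -0.0]
contact_force: [-0.4, -0.4, 0.3]
gripper_width: 0.252
```

Run:
```python
from h import *
s,c,im=show("wrist","w2")
print(s["contact_force"],s["gripper_width"],s["tool_pos"])
```

```text
[-0.4172 -0.4037  0.267 ] 0.25163005875285693 [ 0.4883 -0.0203  0.1364]
```

View pics/w2.png

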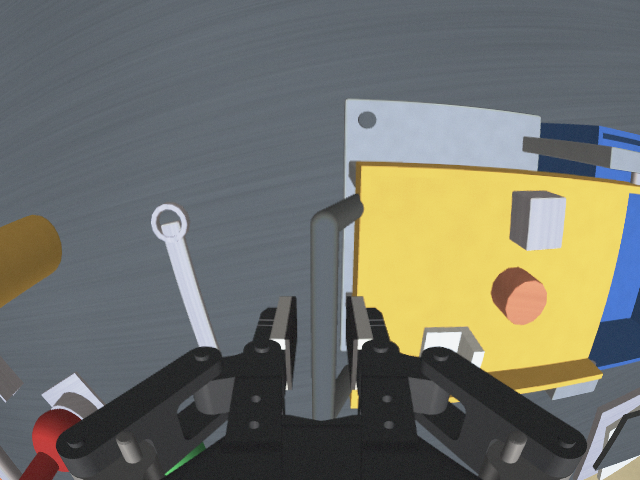

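The bar, at column 323, sits centred between the pads. I'll close the jaws.

>>> step_arm:
  deltas:
    - [0,0,0,0,0,0,1]
    - [0,0,0,0,0,0,1]
    - [0,0,0,0,0,0,1]
    - [0,0,0,0,0,0,1]
    - [0,0,0,0,0,0,1]

```text
time: 3.25
tool_pos: [0.4881, -0.0193, 0.1359]
tool_rot: [0.001, 0.1, 0.995, 0.001]
contact_force: [0.9, 5.1, 2.1]
gripper_width: 0.091
```

Run:
```python
from h import *
s=manip.state(); print(s["tool_pos"],s["contact_force"],s["gripper_width"])
# arc: displacement in tray (y,z) -> tool (y, -z)
r=np.hypot(.185,.045);a0=np.arctan2(.045,-.185)
for th in np.r_[np.arange(0,1.91,.05)]:
    print(round(th,2),(r*np.cos(a0-th)+.185).round(4),-(r*np.sin(a0-th)-.045).round(4))
print(qR(s["tool_rot"]).as_matrix())
```

```text
[ 0.4881 -0.0193  0.1359] [0.9161 5.12   2.1331] 0.09138767890407132
0.0 0.0 -0.0
0.05 0.0025 -0.0092
0.1 0.0054 -0.0182
0.15 0.0088 -0.0271
0.2 0.0126 -0.0359
0.25 0.0169 -0.0444
0.3 0.0216 -0.0527
0.35 0.0266 -0.0607
0.4 0.0321 -0.0685
0.45 0.038 -0.076
0.5 0.0442 -0.0832
0.55 0.0508 -0.0901
0.6 0.0577 -0.0966
0.65 0.065 -0.1028
0.7 0.0725 -0.1086
0.75 0.0803 -0.114
0.8 0.0884 -0.1191
0.85 0.0967 -0.1237
0.9 0.1053 -0.1279
0.95 0.114 -0.1317
1.0 0.1229 -0.135
1.05 0.132 -0.1379
1.1 0.1412 -0.1403
1.15 0.1505 -0.1422
1.2 0.1599 -0.1437
1.25 0.1694 -0.1448
1.3 0.1789 -0.1453
1.35 0.1884 -0.1454
1.4 0.1979 -0.145
1.45 0.2074 -0.1441
1.5 0.2168 -0.1427
1.55 0.2261 -0.1409
1.6 0.2354 -0.1386
1.65 0.2445 -0.1359
1.7 0.2535 -0.1327
1.75 0.2623 -0.129
1.8 0.2709 -0.1249
1.85 0.2792 -0.1204
1.9 0.2874 -0.1155
[[-0.9801  0.1985  0.0012]
 [ 0.1985  0.9801  0.002 ]
 [-0.0008  0.0022 -1.    ]]
```

>>> step_arm:
  deltas:
    - [0,0.0025,-0.0092,0,0,0,1]
    - [0,0.0054,-0.0182,0,0,0,1]
    - [0,0.0088,-0.0271,0,0,0,1]
    - [0,0.0126,-0.0359,0,0,0,1]
    - [0,0.0169,-0.0444,0,0,0,1]
    - [0,0.0216,-0.0527,0,0,0,1]

```text
time: 3.85
tool_pos: [0.492, 0.0002, 0.187]
tool_rot: [0.0, 0.1, 0.995, -0.001]
contact_force: [5.7, -1.4, -6.2]
gripper_width: 0.09
```

Run:
```python
from h import *
s,c,im=show("scene","s3"); crop(im,240,130,160,120,5,"s3c")
print(s["tool_pos"],s["contact_force"],s["gripper_width"],s["time"])
```

```text
[0.492  0.0002 0.187 ] [ 5.6553 -1.4226 -6.1854] 0.09042336851580755 3.85
```

View pics/s3c.png

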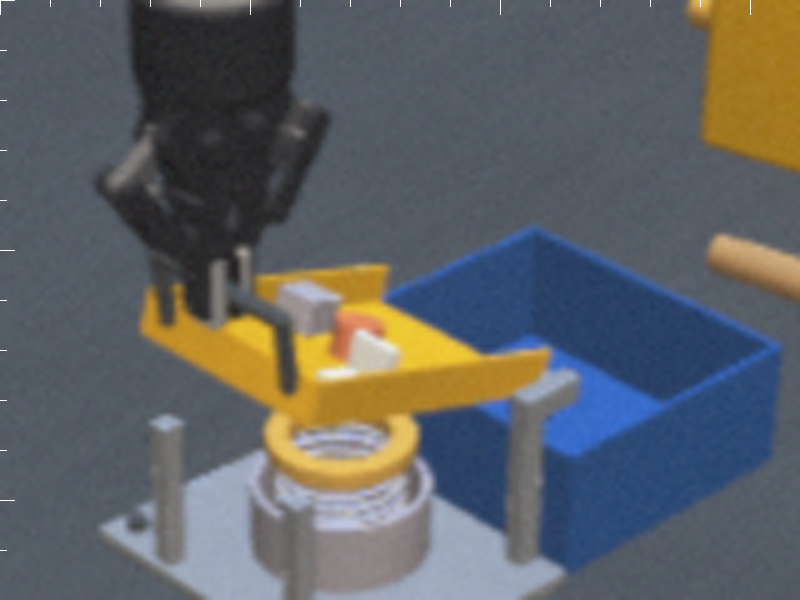

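>>> step_arm:
  deltas:
    - [0,0.0025,-0.004,0,0,0,1]
    - [0,0.005,-0.008,0,0,0,1]
    - [0,0.0077,-0.012,0,0,0,1]
    - [0,0.0105,-0.0158,0,0,0,1]
    - [0,0.0134,-0.0196,0,0,0,1]
    - [0,0.0164,-0.0233,0,0,0,1]
    - [0,0.0195,-0.0269,0,0,0,1]
    - [0,0.0226,-0.0305,0,0,0,1]
    - [0,0.0259,-0.034,0,0,0,1]
    - [0,0.0292,-0.0374,0,0,0,1]
    - [0,0.0326,-0.0407,0,0,0,1]
    - [0,0.0361,-0.0439,0,0,0,1]
    - [0,0.0397,-0.047,0,0,0,1]
    - [0,0.0434,-0.0501,0,0,0,1]
    - [0,0.0471,-0.053,0,0,0,1]
    - [0,0.0509,-0.0559,0,0,0,1]

```text
time: 5.5
tool_pos: [0.502, 0.0484, 0.2449]
tool_rot: [0.0, 0.1, 0.995, -0.003]
contact_force: [-0.4, -7.2, 2.6]
gripper_width: 0.092
```

Run:
```python
from h import *
s,c,im=show("scene","s4"); crop(im,240,130,160,120,5,"s4c")
print(s["tool_pos"],s["contact_force"],s["gripper_width"],s["time"])
```

```text
[0.502  0.0484 0.2449] [-0.3525 -7.2272  2.6331] 0.09234332461463089 5.5
```

View pics/s4c.png

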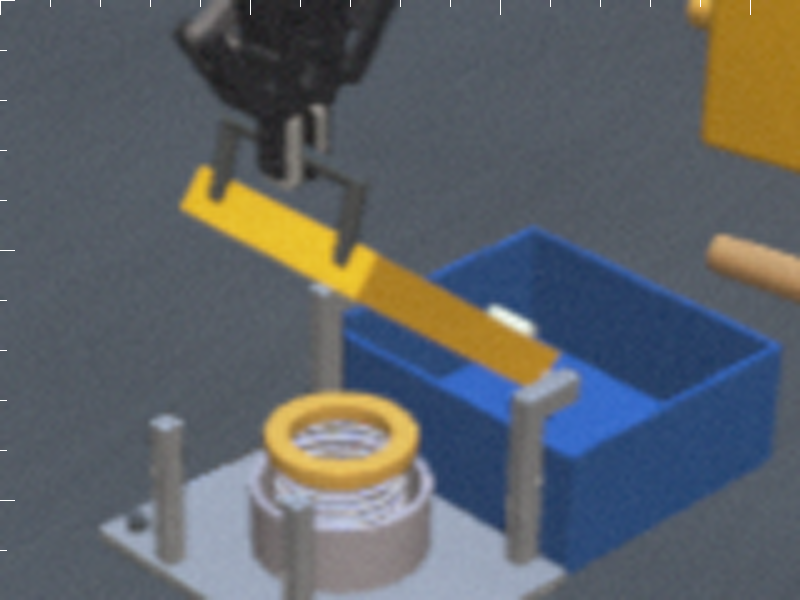

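>>> step_arm:
  deltas:
    - [0,0.0078,-0.0054,0,0,0,1]
    - [0,0.0159,-0.0105,0,0,0,1]
    - [0,0.0242,-0.0151,0,0,0,1]
    - [0,0.0328,-0.0193,0,0,0,1]
    - [0,0.0415,-0.0231,0,0,0,1]
    - [0,0.0504,-0.0264,0,0,0,1]
    - [0,0.0595,-0.0293,0,0,0,1]
    - [0,0.0687,-0.0317,0,0,0,1]
    - [0,0.078,-0.0336,0,0,0,1]
    - [0,0.0874,-0.0351,0,0,0,1]
    - [0,0.0969,-0.0362,0,0,0,1]
    - [0,0.1064,-0.0367,0,0,0,1]
    - [0,0.1159,-0.0368,0,0,0,1]
    - [0,0.1254,-0.0364,0,0,0,1]
    - [0,0.1349,-0.0355,0,0,0,1]
    - [0,0.1443,-0.0341,0,0,0,1]
    - [0,0.1536,-0.0323,0,0,0,1]
    - [0,0.1629,-0.03,0,0,0,1]
    - [0,0.172,-0.0273,0,0,0,1]
    - [0,0.181,-0.0241,0,0,0,1]

```text
time: 7.55
tool_pos: [0.5391, 0.2278, 0.2701]
tool_rot: [0.002, 0.1, 0.995, -0.001]
contact_force: [0.8, -7.0, -5.7]
gripper_width: 0.092
```

Run:
```python
from h import *
s,c,im=show("scene","s5"); crop(im,240,130,160,120,5,"s5c")
print(s["tool_pos"],s["contact_force"],s["gripper_width"],s["time"])
s,c,im=show("top","t5"); crop(im,190,210,160,120,5,"t5c")
```

```text
[0.5391 0.2278 0.2701] [ 0.8366 -6.9802 -5.6534] 0.09188334961991317 7.55
```

View pics/s5c.png

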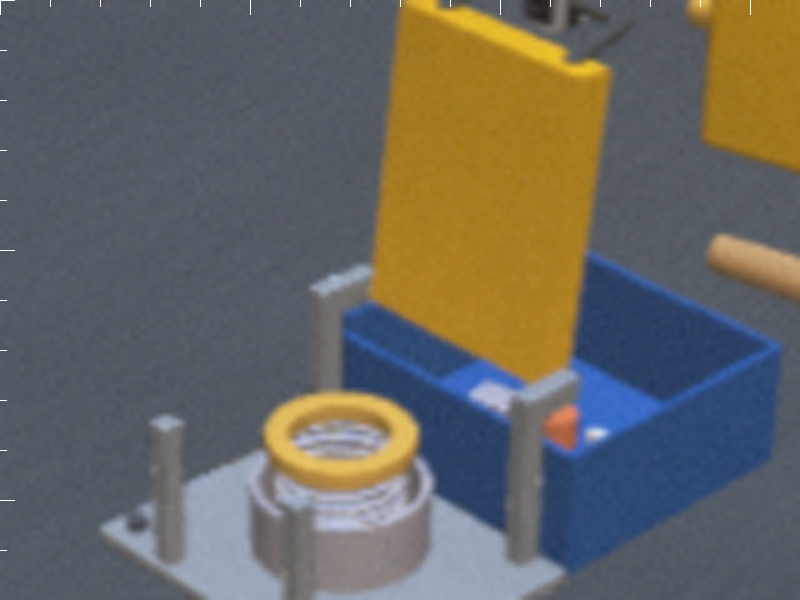

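View pics/t5c.png

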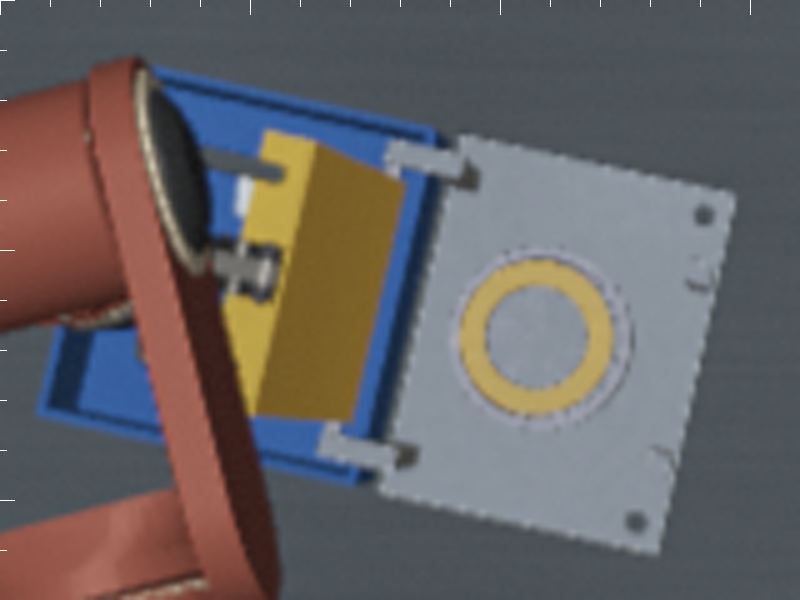

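All three offcuts, near (243,195) to (270,240) in these crops, lie in the bin, and the ring is uncovered at top-view pixel (297.6,277). I'll tip a little further, then open slightly and retreat upward.

>>> step_arm:
  deltas:
    - [0,0.0088,0.0037,0,0,0,1]
    - [0,0.0174,0.0078,0,0,0,1]
    - [0,0.0257,0.0123,0,0,0,1]
    - [0,0.0257,0.0123,0,0,0,1]
    - [0,0.0257,0.0123,0,0,0,0.6]
    - [0,0.0257,0.0123,0,0,0,0.6]
    - [0,0.0257,0.0123,0,0,0,0.6]
    - [0,0.0257,0.0,0,0,0,0.6]
    - [0,0.0257,-0.02,0,0,0,0.6]
    - [0,0.0257,-0.04,0,0,0,0.6]
    - [0,0.0257,-0.07,0,0,0,0.6]
    - [0,0.0257,-0.09,0,0,0,0.6]

```text
time: 8.85
tool_pos: [0.5432, 0.2536, 0.3612]
tool_rot: [0.001, 0.1, 0.995, 0.001]
contact_force: [0.1, 0.0, 0.0]
gripper_width: 0.198
```

Run:
```python
from h import *
s,c,im=show("scene","s6"); crop(im,240,110,160,120,5,"s6c")
print(s["tool_pos"],s["contact_force"],s["gripper_width"],s["time"],s["joint_pos"])
s,c,im=show("wrist","w6")
T=manip.get_calibration("top"); ct=lambda u,v:(190+u/5,210+v/5)
print("ring",atz(T,*ct(537,337),.08))
S=manip.get_calibration("scene")
print(proj(T,[.51,.0765,.08]))
cs=lambda u,v:(240+u/5,130+v/5)
print("ring sc",atz(S,*cs(341,436),.08))
plan([.644,-.342,.25],0)
```

```text
[0.5432 0.2536 0.3612] [0.0975 0.0308 0.025 ] 0.19842275494144224 8.85 [ 0.3126 -0.0527  1.5182  0.0002  1.6736 -1.0584]
ring [0.5068 0.0746 0.08  ]
[[296.6993 276.1653]]
ring sc [0.5146 0.0742 0.08  ]
d [-0.2154 -0.5647  0.1125] rv [ 0.0033  0.007  -0.1997]
```

View pics/s6c.png

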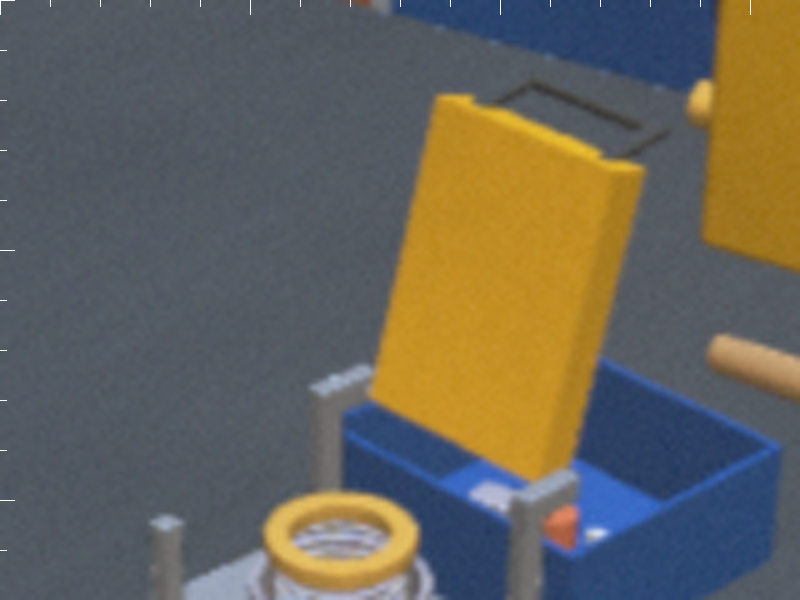

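View pics/w6.png

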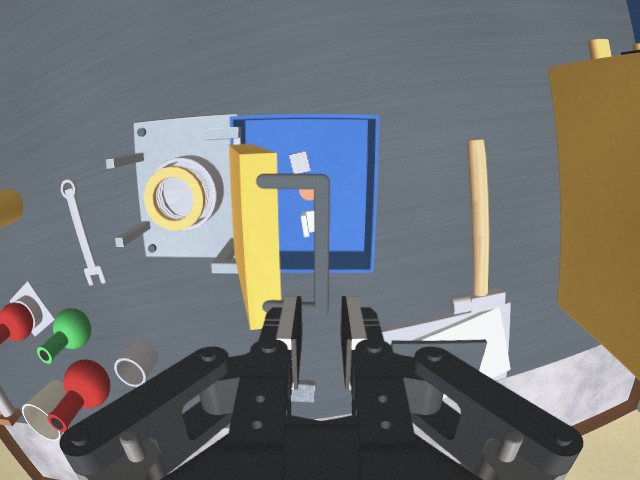

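The tray stays open when released, and the wrist view shows all three offcuts in the bin at (299,161), (307,193) and (307,223). Now to the flask.

>>> step_arm:
  deltas:
    - [-0.215,-0.565,0.102,0,0,0,-1]
    - [-0.215,-0.565,0.102,0,0,0,-1]
    - [-0.215,-0.565,0.102,0,0,0,-1]
    - [-0.215,-0.565,0.102,0,0,0,-1]
    - [-0.215,-0.565,0.102,0,0,0,-1]
    - [-0.215,-0.565,0.102,0,0,0,-1]
    - [-0.215,-0.565,0.102,0,0,0,-1]
    - [-0.215,-0.565,0.102,0,0,0,-1]
    - [-0.215,-0.565,0.102,0,0,0,-1]
    - [-0.215,-0.565,0.102,0,0,0,-1]
    - [-0.215,-0.565,0.102,0,0,0,-1]
    - [-0.215,-0.565,0.102,0,0,0,-1]
    - [-0.215,-0.565,0.102,0,0,0,-1]
    - [-0.215,-0.565,0.102,0,0,0,-1]
    - [-0.215,-0.565,0.102,0,0,0,-1]
    - [-0.215,-0.565,0.102,0,0,0,-1]

```text
time: 10.55
tool_pos: [0.6419, -0.3411, 0.2566]
tool_rot: [0.0, 0.099, 0.995, 0.0]
contact_force: [-0.7, 0.8, 0.3]
gripper_width: 0.997
```

Run:
```python
from h import *
s,c,im=show("wrist","w7"); crop(im,240,140,160,120,5,"w7c")
print(s["tool_pos"],s["contact_force"],s["gripper_width"],s["time"],s["joint_pos"])
print(proj(c,[[.644,-.342,.142],[.644,-.342,.054]],True))
s,c,im=show("top","t7"); crop(im,190,210,160,120,5,"t7c")
```

```text
[ 0.6419 -0.3411  0.2566] [-0.6836  0.8001  0.2836] 0.9966540281491718 10.55 [-0.5909  0.2789  1.3315  0.0004  1.5308 -1.9638]
[[321.1057 247.5079]
 [321.1273 218.3258]]
```

View pics/w7.png

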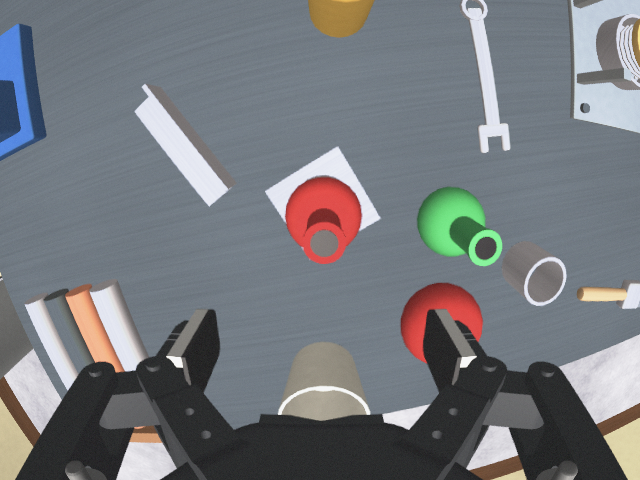

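View pics/t7c.png

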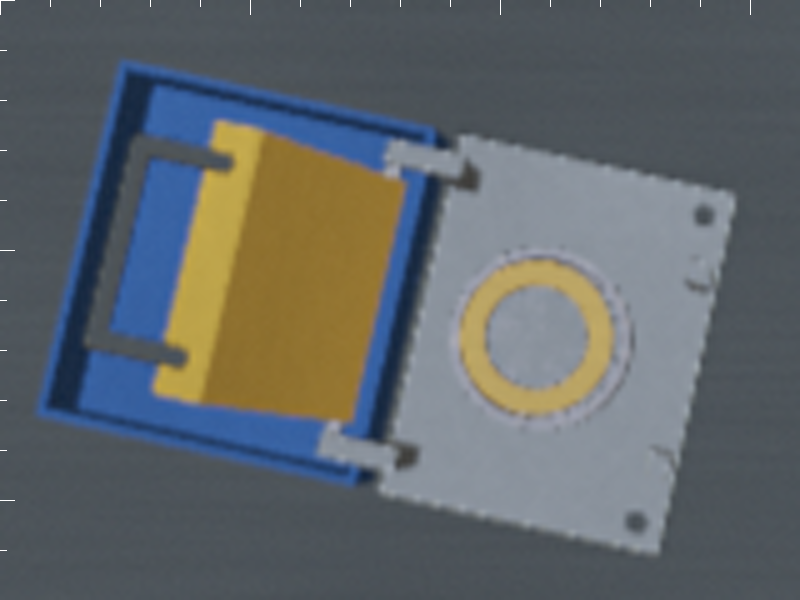

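View pics/w7c.png

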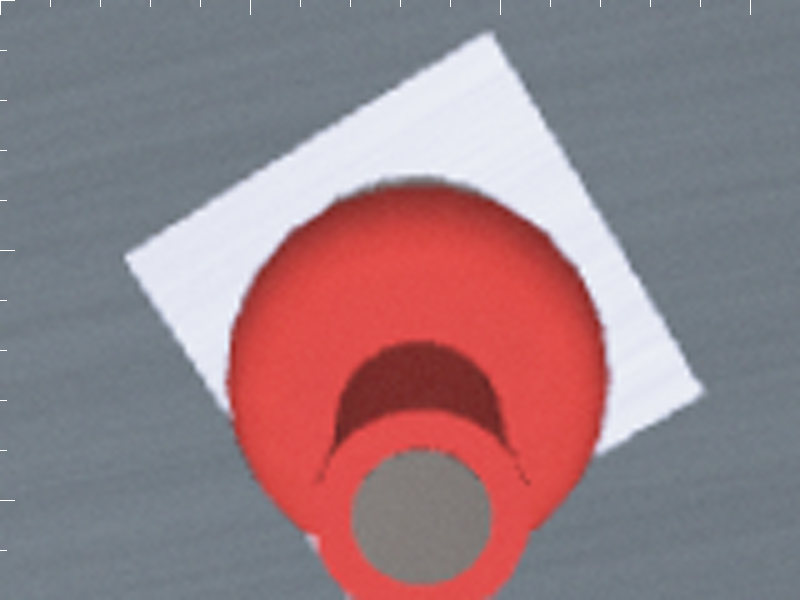

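The neck mouth is centred at wrist pixel (324.4,243.4). It belongs to the small red flask in the plate stand.

Run:
```python
from h import *
c=manip.get_calibration("wrist")
X=atz(c,324.4,243.4,.142,True);print(X)
print("bulb",atz(c,240+418/5,140+370/5,.054,True))
plan([X[0],X[1],.107],-.2)
```

```text
[ 0.6418 -0.3394  0.142 ]
bulb [ 0.6407 -0.3392  0.054 ]
d [0.0008 0.0018 0.1499] rv [-0.0002  0.001   0.0022]
```

>>> step_arm:
  deltas:
    - [0,0.001,0.04,0,0,0,-1]
    - [0,0.001,0.08,0,0,0,-1]
    - [0,0.001,0.12,0,0,0,-1]
    - [0,0.001,0.15,0,0,0,-1]
    - [0,0.001,0.15,0,0,0,-0.2]
    - [0,0.001,0.15,0,0,0,0.1]
    - [0,0.001,0.15,0,0,0,0.1]
    - [0,0.001,0.15,0,0,0,0.1]
    - [0,0.001,0.15,0,0,0,0.1]

```text
time: 11.55
tool_pos: [0.6429, -0.3426, 0.1086]
tool_rot: [0.002, 0.1, 0.995, -0.001]
contact_force: [-0.7, -0.3, -0.2]
gripper_width: 0.45
```

Run:
```python
from h import *
s,c,im=show("wrist","w8"); crop(im,240,200,160,120,5,"w8c")
print(s["tool_pos"],s["contact_force"],s["gripper_width"],s["time"])
```

```text
[ 0.6429 -0.3426  0.1086] [-0.679  -0.294  -0.1856] 0.4499204098785612 11.55
```

View pics/w8.png

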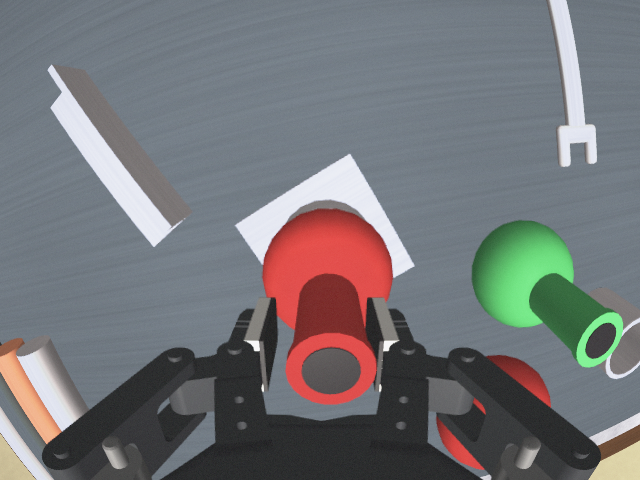

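>>> step_arm:
  deltas:
    - [0,0.003,0.001,0,0,0,0.1]
    - [0,0.003,0.001,0,0,0,0.1]
    - [0,0.003,0.001,0,0,0,0.1]

```text
time: 11.9
tool_pos: [0.6423, -0.3389, 0.1049]
tool_rot: [-0.0, 0.1, 0.995, 0.0]
contact_force: [0.5, -0.7, 0.4]
gripper_width: 0.452
```

Run:
```python
from h import *
s,c,im=show("wrist","w9"); crop(im,240,270,160,120,5,"w9c")
print(s["tool_pos"],s["contact_force"],s["gripper_width"],s["time"])
```

```text
[ 0.6423 -0.3389  0.1049] [ 0.5088 -0.6619  0.4024] 0.4522827672750003 11.9
```

View pics/w9c.png

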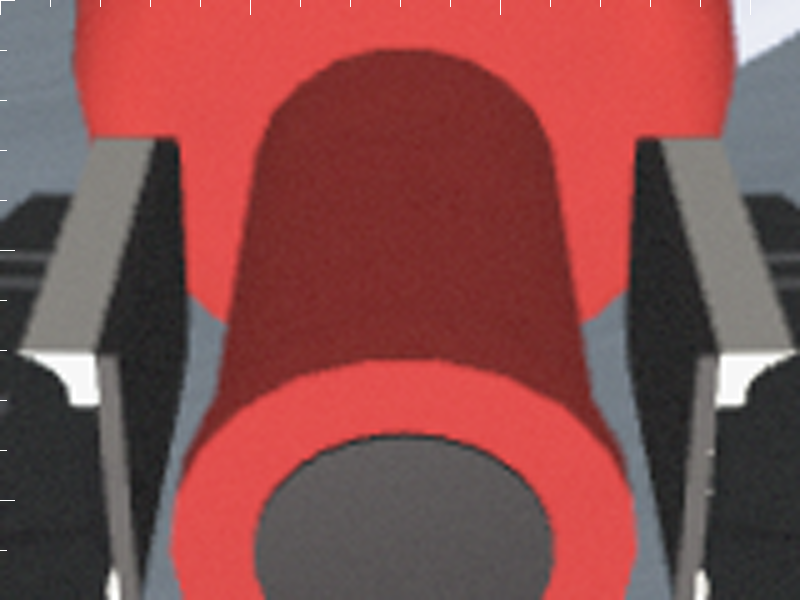

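>>> step_arm:
  deltas:
    - [0,0,0,0,0,0,1]
    - [0,0,0,0,0,0,1]
    - [0,0,0,0,0,0,1]
    - [0,0,0,0,0,0,1]
    - [0,0,0,0,0,0,1]
    - [0,0,-0.01,0,0,0,1]
    - [0,0,-0.03,0,0,0,1]
    - [0,0,-0.06,0,0,0,1]
    - [0,0,-0.1,0,0,0,1]
    - [0,0,-0.13,0,0,0,1]
    - [0,0,-0.13,0,0,0,1]
    - [0,0,-0.13,0,0,0,1]

```text
time: 13.15
tool_pos: [0.6424, -0.339, 0.235]
tool_rot: [0.0, 0.1, 0.995, -0.0]
contact_force: [-0.2, 0.3, -4.8]
gripper_width: 0.313
```

Run:
```python
from h import *
s,c,im=show("wrist","w10")
print(s["tool_pos"],s["contact_force"],s["gripper_width"],s["time"])
s,c,im=show("scene","s10"); crop(im,180,180,160,120,5,"s10c")
plan([.509,.0755,.236],-.2)
```

```text
[ 0.6424 -0.339   0.235 ] [-0.2387  0.2729 -4.8157] 0.31252912733080085 13.15
d [ 0.2117  0.3793 -0.0028] rv [ 0.002  -0.0049  0.0002]
```

View pics/w10.png

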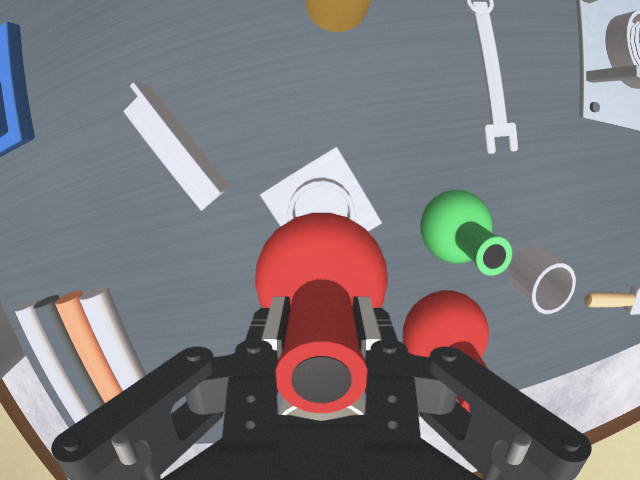

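View pics/s10.png

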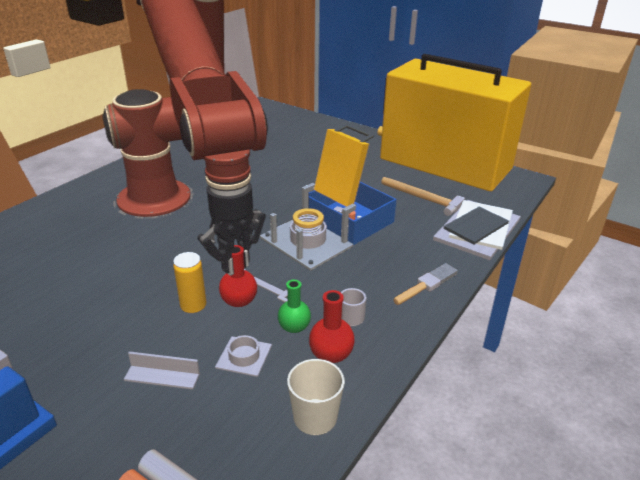

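>>> step_arm:
  deltas:
    - [0.12,0.295,-0.003,0,0,0,1]
    - [0.12,0.295,-0.003,0,0,0,1]
    - [0.12,0.295,-0.003,0,0,0,1]
    - [0.12,0.295,-0.003,0,0,0,1]
    - [0.12,0.295,-0.003,0,0,0,1]
    - [0.12,0.295,-0.003,0,0,0,1]
    - [0.12,0.295,-0.003,0,0,0,1]
    - [0.12,0.295,-0.003,0,0,0,1]
    - [0.12,0.295,-0.003,0,0,0,1]
    - [0.12,0.295,-0.003,0,0,0,1]
    - [0.12,0.295,-0.003,0,0,0,1]

```text
time: 14.35
tool_pos: [0.5835, -0.0275, 0.2375]
tool_rot: [-0.0, 0.101, 0.995, -0.0]
contact_force: [-0.1, -0.1, -3.0]
gripper_width: 0.311
```

Run:
```python
from h import *
s,c,im=show("wrist","w11"); crop(im,320,100,200,150,4,"w11c")
import pickle; pickle.dump((s,c),open("w11.pkl","wb"))
print(s["tool_pos"],s["contact_force"],s["gripper_width"],s["time"])
print(proj(c,[.508,.0765,.08],True))
```

```text
[ 0.5835 -0.0275  0.2375] [-0.1312 -0.0968 -2.9673] 0.31112304620989767 14.35
[[431.3209 114.3641]]
```

View pics/w11.png

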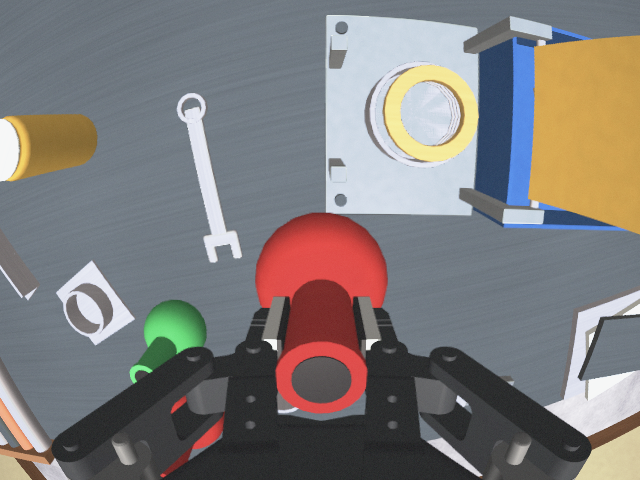

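View pics/w11c.png

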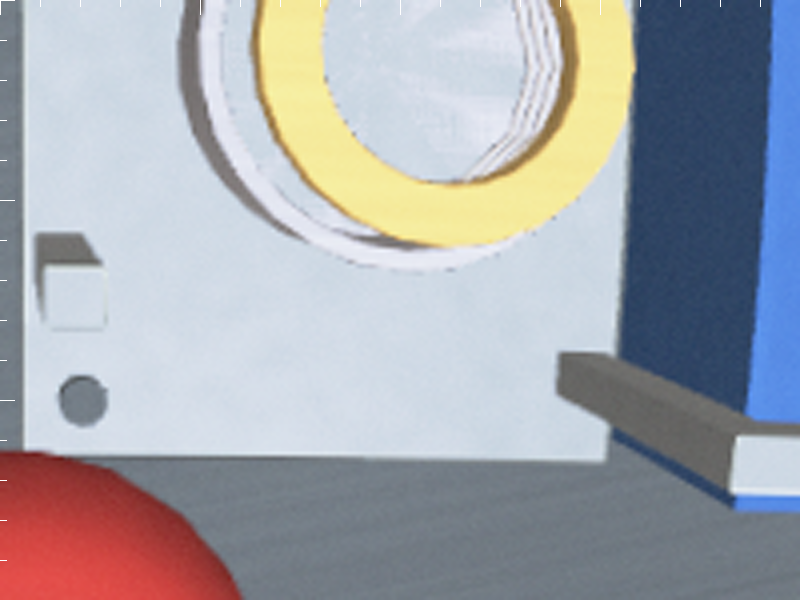

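```bash
cat >> h.py <<'E'
def hsvmask(im,lo,hi): return cv2.inRange(cv2.cvtColor(im,cv2.COLOR_RGB2HSV),lo,hi)
E
python3 - <<'E'
from h import *
import pickle; s,c=pickle.load(open("w11.pkl","rb"))
im=cv2.imread("pics/w11.png")[:,:,::-1].copy()
m=hsvmask(im,(18,60,170),(35,255,255)); m[:,485:]=0; m[:, :370]=0; m[175:]=0
cs,h=cv2.findContours(m,cv2.RETR_CCOMP,cv2.CHAIN_APPROX_NONE)
a=np.linspace(0,2*np.pi,400)
for k in range(len(cs)):
    if len(cs[k])<80: continue
    pts=cs[k][:,0].astype(float); r=.040 if h[0,k,3]<0 else .027
    def res(p):
        q=proj(c,np.c_[p[0]+r*np.cos(a),p[1]+r*np.sin(a),np.full(400,.08)],True)
        return np.min(np.linalg.norm(pts[:,None]-q[None],axis=2),axis=1)
    o=least_squares(res,[.508,.0765],loss="soft_l1",diff_step=1e-4); print(len(pts),r,o.x,np.median(o.fun),proj(c,[*o.x,.08],True))
# bulb: sphere outline fit
m=hsvmask(im,(0,120,120),(8,255,255))|hsvmask(im,(172,120,120),(180,255,255)); m[:, :240]=0;m[:,400:]=0;m[290:]=0
cs,_=cv2.findContours(m,cv2.RETR_EXTERNAL,cv2.CHAIN_APPROX_NONE); k=max(cs,key=len)[:,0].astype(float); k=k[(k[:,1]<270)]
R=np.array(c["R"]);t=np.array(c["t"])
for zc in (s["tool_pos"][2]-.053,):
    def res(p):
        C=R@np.array([p[0],p[1],zc+p[2]])+t; d=[]
        D=np.array([ray(c,u,v,True)[1] for u,v in k]); D=D@R.T; D/=np.linalg.norm(D,axis=1)[:,None]
        return (np.linalg.norm(np.cross(D,C),axis=1)-.036)*1000
    o=least_squares(res,[.583,-.0275,0],loss="soft_l1"); print("bulb",o.x,"off",o.x[:2]-s["tool_pos"][:2],np.abs(o.fun).mean(), len(k))
print(s["tool_rot"])
E
```

```text
270 0.04 [0.5069 0.0779] 1.0956446475193502 [[432.6935 112.7356]]
193 0.027 [0.5069 0.0776] 0.29715987594108617 [[432.3644 112.8338]]
bulb [ 0.5843 -0.0282 -0.0017] off [ 0.0008 -0.0008] 0.17818813965483307 169
[-0.0004  0.1007  0.9949 -0.0001]
```

Run:
```python
from h import *
plan([.506,.0785,.18],-.2)
```

```text
d [0.0971 0.0882 0.0577] rv [-0.0002 -0.0005 -0.0017]
```

>>> step_arm:
  deltas:
    - [0.04,0.036,0,0,0,0,1]
    - [0.075,0.068,0,0,0,0,1]
    - [0.097,0.088,0,0,0,0,1]
    - [0.097,0.088,0.02,0,0,0,1]
    - [0.097,0.088,0.045,0,0,0,1]
    - [0.097,0.088,0.057,0,0,0,1]
    - [0.097,0.088,0.057,0,0,0,1]
    - [0.097,0.088,0.057,0,0,0,1]
    - [0.097,0.088,0.057,0,0,0,1]
    - [0.097,0.088,0.057,0,0,0,1]

```text
time: 15.4
tool_pos: [0.5067, 0.0792, 0.1825]
tool_rot: [0.001, 0.1, 0.995, 0.0]
contact_force: [1.0, 0.2, -3.0]
gripper_width: 0.313
```

Run:
```python
from h import *
s,c,im=show("scene","s12"); crop(im,250,130,130,130,5,"s12c")
print(s["tool_pos"],s["contact_force"],s["gripper_width"],s["time"])
s,c,im=show("top","t12"); crop(im,240,220,120,100,6,"t12c")
print(manip.state()["tool_pos"])
```

```text
[0.5067 0.0792 0.1825] [ 1.0264  0.2329 -3.0456] 0.31275973437098203 15.4
[0.5064 0.0793 0.182 ]
```

View pics/s12c.png

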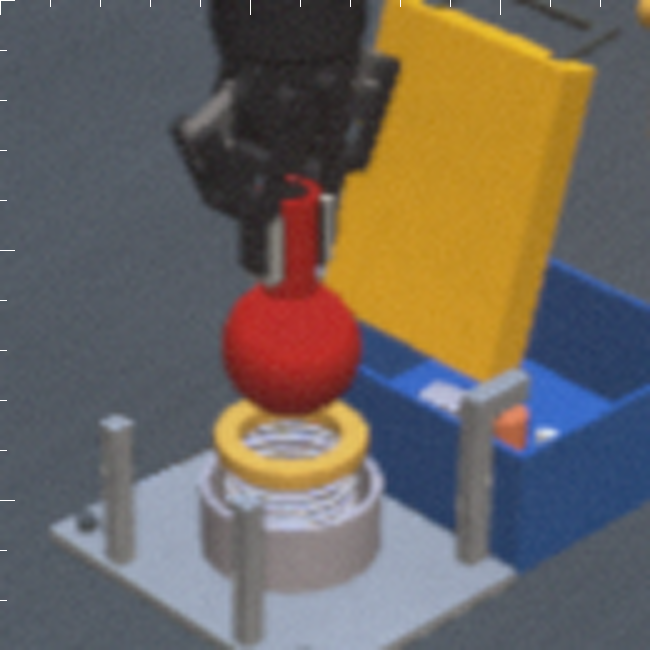

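View pics/t12c.png

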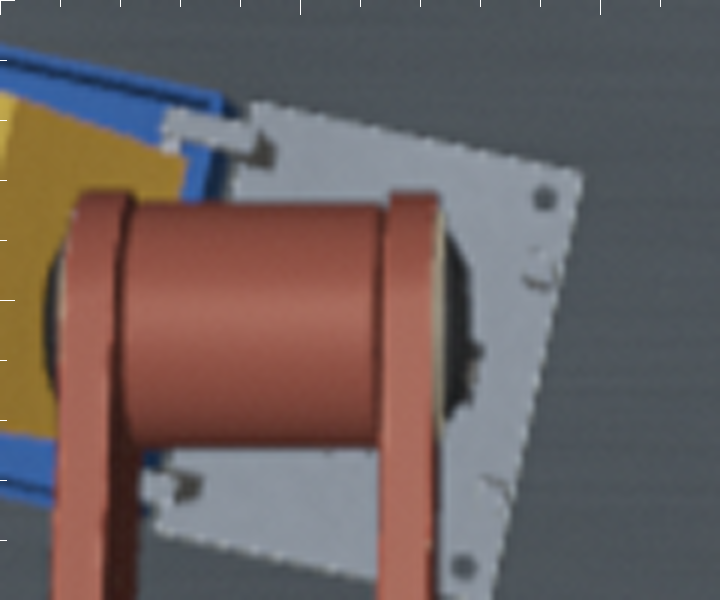

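The flask, with its bulb at crop column 292, hangs over the ring centre, also at column 292. I'll lower it to contact.

>>> step_arm:
  deltas:
    - [0,0,0.006,0,0,0,1]
    - [0,0,0.012,0,0,0,1]
    - [0,0,0.018,0,0,0,1]
    - [0,0,0.022,0,0,0,1]
    - [0,0,0.025,0,0,0,1]
    - [0,0,0.025,0,0,0,1]
    - [0,0,0.025,0,0,0,1]

```text
time: 16.2
tool_pos: [0.5058, 0.0794, 0.156]
tool_rot: [-0.0, 0.1, 0.995, -0.0]
contact_force: [0.7, 0.3, -2.9]
gripper_width: 0.31
```

Run:
```python
from h import *
s,c,im=show("scene","s13"); crop(im,250,130,130,130,5,"s13c")
print(s["tool_pos"],s["contact_force"],s["ft_torque"],s["gripper_width"],s["time"])
```

```text
[0.5058 0.0794 0.156 ] [ 0.6843  0.3493 -2.947 ] [ 0.0254 -0.0221  0.0333] 0.31044189123155014 16.2
```

View pics/s13c.png

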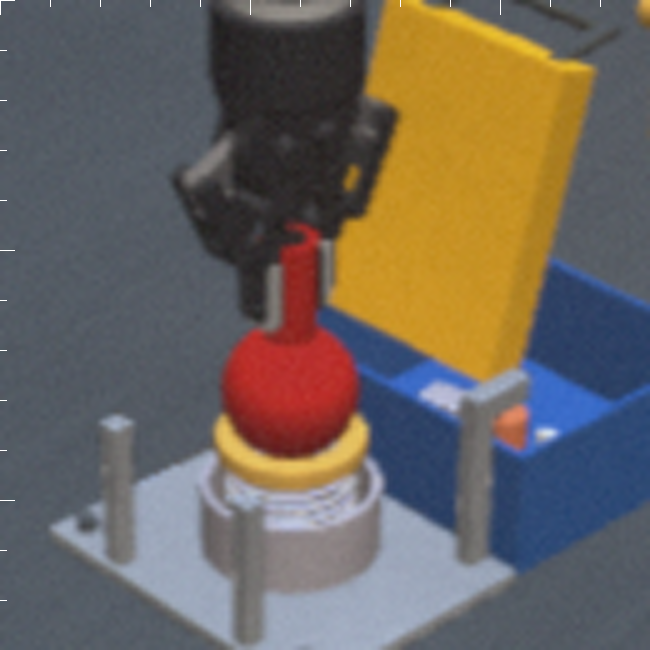

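Force is still about -3 N, which is just the flask's weight, so there is no contact yet. I'll go down in small steps.

>>> step_arm:
  deltas:
    - [0,0,0.002,0,0,0,1]
    - [0,0,0.004,0,0,0,1]
    - [0,0,0.004,0,0,0,1]

```text
time: 16.55
tool_pos: [0.5063, 0.0794, 0.1528]
tool_rot: [0.001, 0.1, 0.995, 0.0]
contact_force: [0.5, -0.6, 2.5]
gripper_width: 0.313
```

>>> step_arm:
  deltas:
    - [0,0,0.002,0,0,0,1]
    - [0,0,0.004,0,0,0,1]
    - [0,0,0.004,0,0,0,1]

```text
time: 16.85
tool_pos: [0.5062, 0.0794, 0.1484]
tool_rot: [0.001, 0.1, 0.995, 0.0]
contact_force: [0.1, -0.3, 4.9]
gripper_width: 0.314
```

>>> step_arm:
  deltas:
    - [0,0,0.002,0,0,0,1]
    - [0,0,0.004,0,0,0,1]
    - [0,0,0.006,0,0,0,1]
    - [0,0,0.008,0,0,0,1]
    - [0,0,0.01,0,0,0,1]
    - [0,0,0.01,0,0,0,1]
    - [0,0,0.01,0,0,0,1]

```text
time: 17.55
tool_pos: [0.5064, 0.0794, 0.1391]
tool_rot: [0.001, 0.1, 0.995, 0.0]
contact_force: [-0.5, -0.7, 7.3]
gripper_width: 0.312
```

Run:
```python
from h import *
s,c,im=show("scene","s14"); crop(im,250,130,130,130,5,"s14c")
print(s["tool_pos"],s["contact_force"],s["ft_torque"],s["gripper_width"],s["time"])
```

```text
[0.5064 0.0794 0.1391] [-0.4948 -0.7369  7.3276] [-0.0163  0.2163  0.0338] 0.3124760862545988 17.55
```

View pics/s14c.png

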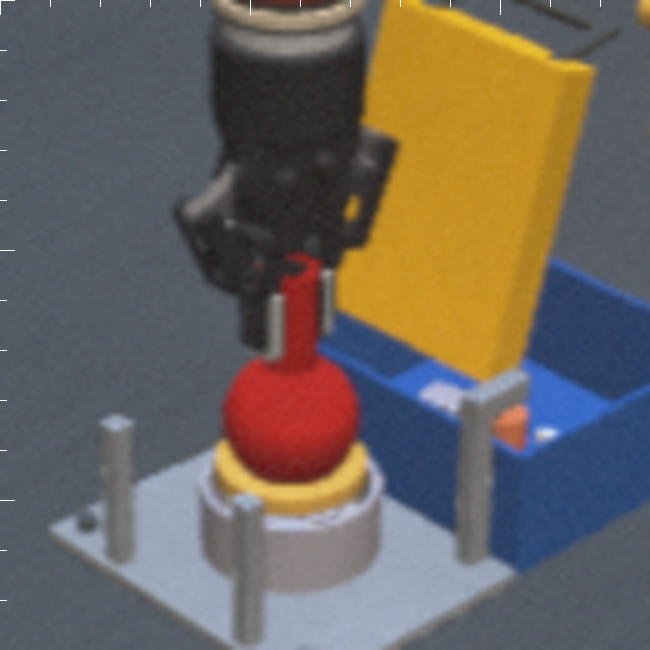

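>>> step_arm:
  deltas:
    - [0,0,0.002,0,0,0,1]
    - [0,0,0.004,0,0,0,1]
    - [0,0,0.006,0,0,0,1]
    - [0,0,0.008,0,0,0,1]
    - [0,0,0.008,0,0,0,1]
    - [0,0,0.008,0,0,0,1]
    - [0,0,0.008,0,0,0,1]

```text
time: 18.3
tool_pos: [0.5066, 0.0794, 0.1318]
tool_rot: [0.001, 0.1, 0.995, 0.0]
contact_force: [-1.7, -1.1, 10.4]
gripper_width: 0.313
```

Run:
```python
from h import *
s,c,im=show("scene","s15"); crop(im,270,195,80,60,10,"s15c")
im0=cv2.imread("pics/s12.png")[:,:,::-1]; 
print(s["tool_pos"],s["contact_force"],s["ft_torque"],s["gripper_width"],s["time"])
# ring bottom-most outer edge & projection for ring heights
S=c; a=np.linspace(0,2*np.pi,720)
for d in (0,.015,.018,.02,.022,.024,.026,.03):
    q=[]
    for r in (.04,):
        q=proj(S,np.c_[.507+r*np.cos(a),.0777+r*np.sin(a),np.full(720,.08-d)])
    print(d,"ring v min/max",q[:,1].min().round(2),q[:,1].max().round(2),"u",q[:,0].min().round(2),q[:,0].max().round(2))
s,c,im=show("wrist","w15")
```

```text
[0.5066 0.0794 0.1318] [-1.6887 -1.0622 10.4364] [-0.1454  0.4878 -0.0223] 0.3131372020160014 18.3
0 ring v min/max 207.75 224.04 u 291.2 321.96
0.015 ring v min/max 212.55 228.97 u 291.28 321.86
0.018 ring v min/max 213.5 229.95 u 291.3 321.84
0.02 ring v min/max 214.14 230.6 u 291.31 321.83
0.022 ring v min/max 214.77 231.25 u 291.32 321.82
0.024 ring v min/max 215.41 231.9 u 291.33 321.81
0.026 ring v min/max 216.04 232.55 u 291.34 321.79
0.03 ring v min/max 217.3 233.84 u 291.36 321.77
```

View pics/s15c.png

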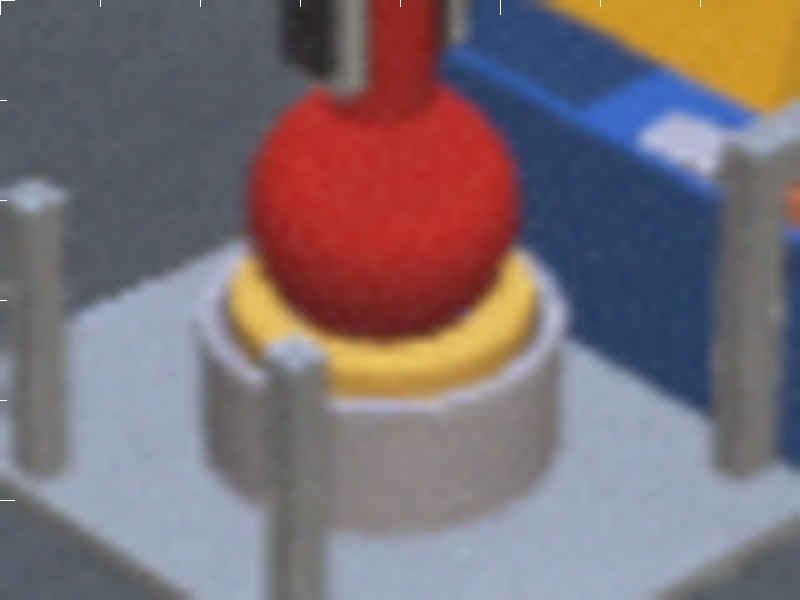

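View pics/w15.png

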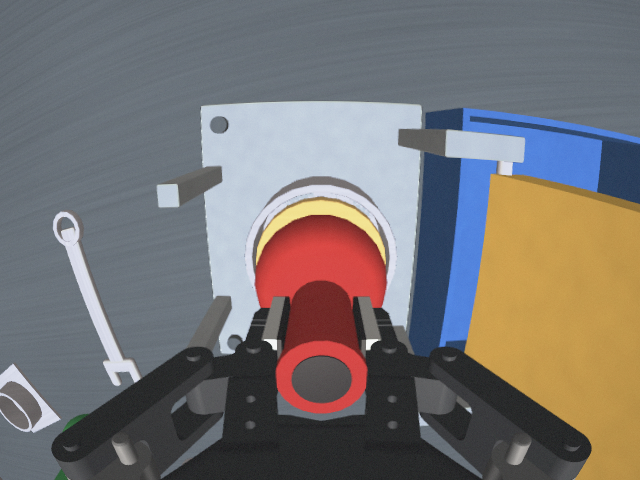

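Run:
```python
from h import *
s=manip.state(); print(s["time"],s["tool_pos"],s["contact_force"],qR(s["tool_rot"]).as_matrix()[:,2])
c=manip.get_calibration("wrist"); im=cv2.imread("pics/w15.png")[:,:,::-1].copy()
R=np.array(c["R"]);t=np.array(c["t"])
m=hsvmask(im,(0,120,120),(8,255,255))|hsvmask(im,(172,120,120),(180,255,255)); m[:, :240]=0;m[:,400:]=0;m[290:]=0
cs,_=cv2.findContours(m,cv2.RETR_EXTERNAL,cv2.CHAIN_APPROX_NONE); k=max(cs,key=len)[:,0].astype(float); k=k[(k[:,1]<270)]
D=np.array([ray(c,u,v,True)[1] for u,v in k])@R.T; D/=np.linalg.norm(D,axis=1)[:,None]
zc=s["tool_pos"][2]-.0547
f1=lambda p:(np.linalg.norm(np.cross(D,R@np.array([p[0],p[1],zc+p[2]])+t),axis=1)-.036)*1000
o=least_squares(f1,[*s["tool_pos"][:2],0],loss="soft_l1"); print("bulb",o.x[0],o.x[1],zc+o.x[2])
m=hsvmask(im,(18,60,150),(35,255,255)); m[:,400:]=0; m[:, :240]=0; m[250:]=0
pts=np.array([(u,np.flatnonzero(m[:,u])[0]) for u in range(270,375) if m[:,u].any()],float); print(pts[::20])
for d in (.018,.022,.025):
    a=np.linspace(0,2*np.pi,400)
    def res(p):
        q=proj(c,np.c_[p[0]+.04*np.cos(a),p[1]+.04*np.sin(a),np.full(400,.08-d)],True)
        return np.min(np.linalg.norm(pts[:,None]-q[None],axis=2),axis=1)
    r=least_squares(res,[.507,.0777],loss="soft_l1",diff_step=1e-4); print(d,"ring",r.x,np.median(r.fun),"bulb-ring",o.x[:2]-r.x,zc+o.x[2]-.08+d)
```

```text
18.4 [0.5066 0.0794 0.1318] [-2.7107 -0.5952 10.2165] [ 0.0018 -0.0002 -1.    ]
bulb 0.508672613040452 0.07820160397765762 0.0800089690833922
[[270. 222.]
 [290. 207.]
 [310. 200.]
 [330. 200.]
 [350. 206.]
 [370. 221.]]
0.018 ring [0.506  0.0785] 0.5240513438837995 bulb-ring [ 0.0027 -0.0003] 0.018008969083392192
0.022 ring [0.5067 0.0785] 0.5105511821146573 bulb-ring [ 0.002  -0.0003] 0.022008969083392192
0.025 ring [0.5072 0.0784] 0.4657166217670773 bulb-ring [ 0.0014 -0.0002] 0.025008969083392195
```

>>> step_arm:
  deltas:
    - [0,0,0,0,0,0,1]
    - [0,0,0,0,0,0,1]
    - [0,0,0,0,0,0,1]
    - [0,0,0,0,0,0,1]
    - [0,0,0,0,0,0,1]
    - [0,0,0,0,0,0,1]
    - [0,0,0,0,0,0,1]
    - [0,0,0,0,0,0,1]

```text
time: 19.2
tool_pos: [0.5066, 0.0794, 0.1318]
tool_rot: [0.001, 0.1, 0.995, -0.0]
contact_force: [-2.9, -0.5, 11.3]
gripper_width: 0.314
```

Run:
```python
from h import *
s,c,im=show("scene","s16"); crop(im,230,120,150,130,5,"s16c")
print(s["tool_pos"],s["contact_force"],s["gripper_width"],s["time"])
a=cv2.imread("pics/s15.png").astype(int);b=cv2.imread("pics/s16.png").astype(int)
print(np.abs(a-b).max(),np.abs(a-b)[195:255,270:350].mean())
```

```text
[0.5066 0.0794 0.1318] [-2.9491 -0.4944 11.3365] 0.31357449165860707 19.2
29 1.9583333333333333
```

View pics/s16c.png

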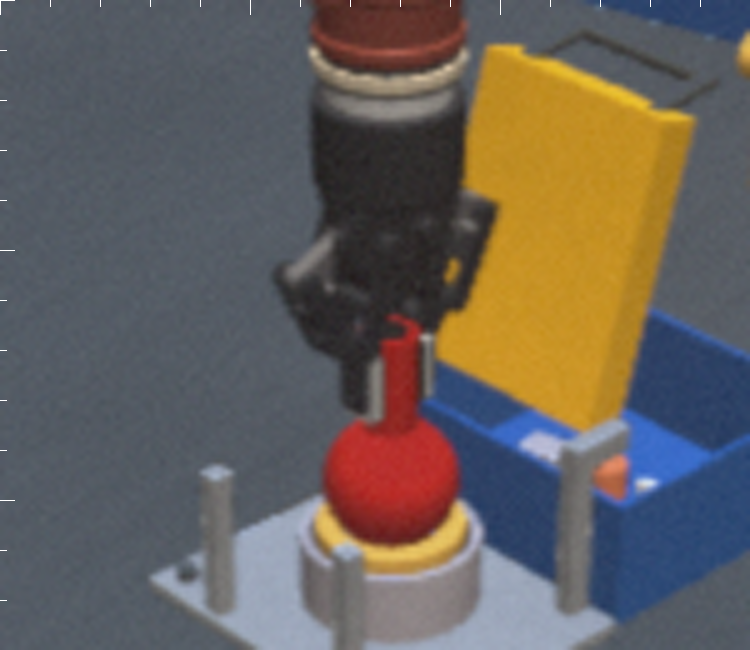

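View pics/s16.png

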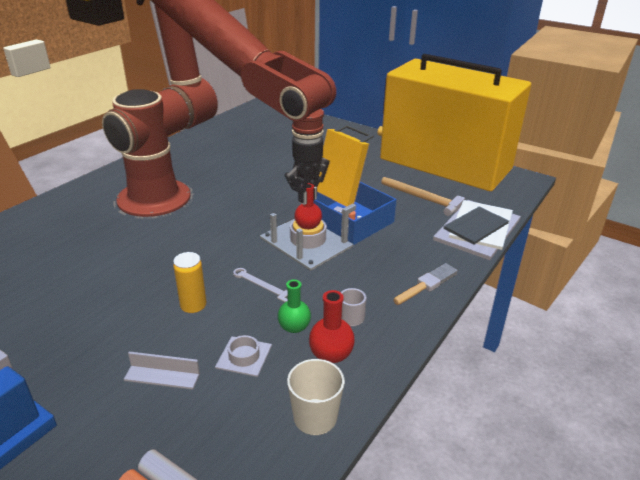

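The tray is open, the offcuts are in the bin, and the flask is upright, pressed and not moving. The bystanders have not moved. Handing in.

```bash
python3 -c "
from plant import manip
print(manip.job_done()); s=manip.state(); print(s['time'],s['tool_pos'],s['contact_force'])"
```

```text
the job is handed in; nothing more can be done
None
the job is handed in; nothing more can be done
```

I handed the job in at about 19 s of the 54 s allowed, with the gripper still holding the flask pressed down in the brass ring. The hand-in gave no verdict, and the robot could not be read afterwards, so these checks are all from just before it.

- **Tray and offcuts:** I tipped the tray by its handle to about 1.85 rad and let go. It stayed open, and the pictures show all three offcuts in the blue bin.
- **Flask:** I took the small red flask from the plate stand by its neck and set it bulb first in the ring. The final pictures show it upright and not moving. The wrist camera put the bulb about 1.5–2 mm off the ring's centre (limit 6 mm). It sat about 24 mm above the ring's top.
- **Ring:** I estimate it is down 21–24 mm (17 mm needed). Arm travel since first contact gives about 22 mm, the scene picture at least 22 mm, and the spring force 21–23 mm. The bulb height gives about 24 mm.
- **Still held:** The hand was pushing down with about 11 N, its position was steady over the last second, and the fingertips were well clear of the ring.
- **Other things on the bench:** None of them looked moved in the last pictures. I did not measure this.

The checks disagreed only slightly. The cameras differed by 2–5 mm on the ring and flask positions, so I went by the wrist camera. A sideways force of about 3 N remained at the hand.

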